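# Condiments by height on the serving board

### The arm

A 7-joint arm with a two-finger parallel gripper is mounted at the origin on the work surface; the furniture and walls round the work are solid. World frame = base frame: x ahead of the robot, y to its left, z up, the work surface at z = 0. Lengths are in mm, angles in rad, forces in N, time in s.
With the tool pointing down it reaches from about 400 to 875 mm from the base axis. Payload 6.5 kg.
Tool frame: the origin (TCP) lies between the finger pads; the fingertips stand 11 mm ahead of it and the grasp point (between the pads) lies 8 mm behind it; z points along the fingers, y is the direction in which the jaws open and shut (so a half turn about z gives the same grasp; the last joint's range is limited). The gripper opens to 85 mm and grips with 20 to 120 N. Pads are 22 mm wide; open, the fingers measure 114 mm over their backs; the gripper's body (76 mm by 85 mm) begins 54 mm behind the grasp point. The pads swing forward as they close: fully open they stand 13 mm farther back than shut.
Start: joints at [1.276, 0.536, -0.004, 1.538, 0.003, 1.067, -0.071], TCP at [147.422, -633.054, 242.29] pointing down, gripper open.
Joint ranges: [-2.7, 2.7], [-0.37, 2.16], [-1.27, 1.26], [0.24, 2.4], [-1.31, 4.45], [0.19, 1.91], [-2.76, 2.76]. Speed limits (rad/s): [2.39, 2.39, 3.14, 3.14, 3.14, 3.14, 3.14].

### API

Orientations are given as a rotation vector (axis times angle).
In Python, from bench import telemetry, viewer, bot gives the robot as it stands. The module is installed in compiled form; this text tells all that it offers.
- The arm moves only by the tool play_rows, never from a script. Its argument "commands" is a list of rows, each a list of 7 numbers: the turn, a rotation vector about the tool's x, y, z in rad, then the shift along the tool's x, y, z in mm, then the opening, from 0 (shut) to 1 (fully open). In form: [[ax, ay, az, dx, dy, dz, hand], ...]. A call has 1 to 20 rows; each row is the pose to reach, as a shift and turn from the pose commanded when the call began, along the tool's axes at that moment; what a row does not reach only later rows make up. A row lasts 1/10 s, in which the tool goes at most 50 mm and 8.59 degrees, less where a joint would pass 70% of its speed; a pose out of reach is approached as far as the arm can. A call with a gripper value outside its range is refused whole. The fingers move at their own pace and stop on an object; the grip force is fixed at half the most. Time passes only in rows, so rows that repeat a pose let the fingers close. It gives the time, the measured TCP pose, the force and the opening at its end, in the units of the state.
- telemetry.sense(): the state, without advancing time (a new reading comes with each control period).
- viewer.snapshot(name): name is "scene" or "top"; returns the picture (400x640x3 uint8, blue, green, red); there is no depth.
- viewer.camera_params(name): a dict with "mtx" (3x3 intrinsics, pixels), "pose" (4x4, takes a point from camera to world coordinates). Camera axes: x right, y up, looking along -z (the intrinsics and any distortion apply to the point x, -y, -z); pixel columns grow to the right and rows downward; lengths in mm; the calibration is good to about 2 mm. A picture is of the moment at which its call begins. camera_params takes no time and is no camera call.
- bot.job_done(): hands the job in, once; it reports no verdict.
The state is a dict: "t": time; "joints": joint angles; "joint_velocities": joint speeds; "joint_torque": joint torques, N m; "tcp_pos": TCP position; "ee_rot": TCP orientation; "force": force on the tool from outside, world axes, zero at the start; "moment": the same for the moment, N m; "finger_gap": opening from 0.0 (shut) to 1.0 (fully open).
Only numpy, scipy, OpenCV 4.12 (cv2) and the standard library are available. Lean on these libraries where they do the work, as an engineer would, in place of code of your own. Each camera call takes 0.05 s, during which the arm holds its last target.

### The job

Set the condiments out on the cork discs of the wooden board in order of height, one standing upright in the middle of each disc: the tallest at the end of the board where the garlic bulb lies, then step by step down to the shortest at the other end (where the lemon lies). The four are the tall pale bottle with the green cap, the pepper mill, the spice jar and the salt shaker; leave the yoghurt pot where it stands.

Things in the scene. Friction and masses are not known exactly. Their poses are not given: they have to be found in the camera images.
- tall_bottle_mid (a point): Centre (102 mm up) of the tall pale bottle with a green screw cap: 204 mm high, round body 60 mm across; the cap is a straight cylinder 41 mm across over the top 28 mm (it begins 176 mm above the foot) and is the place to grip from above, 86 mm above this point. 0.19 kg. z is its upright axis. Loose.
- mill_mid (a point): Centre (85 mm up) of the brown wooden pepper mill: 170 mm high, foot 58 mm across; its round head, 48 mm across, reaches from 123 to 159 mm above the foot with a small knob on top and is gripped from above about 55 mm above this point. The head does not turn. 0.18 kg. z is its upright axis. Loose.
- spice_mid (a point): Centre (52.5 mm up) of the round spice jar with a green label and a dark brown, green-topped lid: 105 mm high, 44 mm across (the lid is the top 20 mm, also 44 mm across); grip it anywhere in the upper half. 0.11 kg. z is its upright axis. Loose.
- salt_mid (a point): Centre (33 mm up) of the small white salt shaker with a steel top: 66 mm high, body 50 mm across, steel top 52 mm across; grip it near this point or a little higher. 0.15 kg. z is its upright axis. Loose.
- mark_1_top (a point): Point at the centre of the top face of a round cork disc, 72 mm across and 3 mm thick, the leftmost (+y) of four in a row, 86 mm apart, on a light wooden board (90 by 366 mm, 12 mm thick, fixed, row along its length). The top faces are level, 15 mm above the worktop. Fixed.
- mark_2_top (a point): Point at the centre of the top face of a round cork disc, 72 mm across and 3 mm thick, second from the left in the row on the board. The top faces are level, 15 mm above the worktop. Fixed.
- mark_3_top (a point): Point at the centre of the top face of a round cork disc, 72 mm across and 3 mm thick, third from the left in the row on the board. The top faces are level, 15 mm above the worktop. Fixed.
- mark_4_top (a point): Point at the centre of the top face of a round cork disc, 72 mm across and 3 mm thick, the rightmost (-y) in the row on the board. The top faces are level, 15 mm above the worktop. Fixed.
- garlic: Garlic bulb, 60 mm across, 59 mm high, origin at the centre of its underside. It lies on the worktop just beyond one end of the board, about 93 mm from the centre of that end's disc, and so marks the end for the tallest; a lemon (71x53x51 mm) lies likewise at the other end. Both stay put (fixed).
- pot_mid (a point): Centre (35 mm up) of a closed yoghurt pot, 72 mm across, 71 mm high, standing among the condiments. Not part of the job: must stay where it is. Loose.

How it is judged:
By the outcome, as a careful person would: the job done as asked, in the order asked, and still so for the second after the job is handed in, with the robot touching nothing.
It also fails if it takes over 115 s, if anything falls off the work surface, if the arm or the gripper's body presses on something with over 40 N, if the wrist force passes 120 N, or if a joint passes its speed limit or range.

## Working session

There is one attempt and no reset: what is moved stays moved. The work goes in short steps, Python scripts to look and compute and a tool call to move; the robot and the scene stay as the last step left them, time stands still between calls to the robot, and variables do not carry over. Pictures are saved under pics/ and viewed, and the job is handed in when it is done.

Besides the shell and the picture viewer there is one more tool, called after ">>>" as a command line: name --pt "numbers of a row" for each row, then --argument value for the rest. play_rows: Moves the arm, as the interface text tells. Its arguments: {"type":"object","properties":{"commands":{"type":"array","items":{"type":"array","items":{"type":"number"}}}},"required":["commands"]}

```bash
mkdir -p pics
python3 - <<'E'
from bench import telemetry, viewer, bot
import cv2
for n in("scene","top"):
    im=viewer.snapshot(n); cv2.imwrite(f"pics/{n}0.png",im)
    p=viewer.camera_params(n); print(n,p)
s=telemetry.sense();print(s)
E
```

```text
scene {'mtx': array([[473.04791349,   0.        , 309.67815021],
       [  0.        , 473.04791349, 199.93535408],
       [  0.        ,   0.        ,   1.        ]]), 'pose': array([[-8.15546598e-01,  2.89260512e-01, -5.01210638e-01,
        -2.42859872e+02],
       [-5.78502946e-01, -3.85417938e-01,  7.18879235e-01,
         9.91596548e+02],
       [ 1.47678049e-02,  8.76231345e-01,  4.81664346e-01,
         7.15959624e+02],
       [ 0.00000000e+00,  0.00000000e+00,  0.00000000e+00,
         1.00000000e+00]])}
top {'mtx': array([[440.59309873,   0.        , 329.34592281],
       [  0.        , 440.59309873, 202.48048001],
       [  0.        ,   0.        ,   1.        ]]), 'pose': array([[ 2.51843251e-02,  9.94993152e-01, -9.67180258e-02,
         2.89637632e+02],
       [-9.99681357e-01,  2.49003672e-02, -4.14199397e-03,
         1.95610530e+01],
       [-1.71294128e-03,  9.67915206e-02,  9.95303204e-01,
         1.26541497e+03],
       [ 0.00000000e+00,  0.00000000e+00,  0.00000000e+00,
         1.00000000e+00]])}
{'t': 0.1, 'joints': array([ 1.27580521,  0.53709416, -0.00445057,  1.53877962,  0.00263632,
        1.06731093, -0.07120381]), 'joint_velocities': array([-0.00074039, -0.00115276, -0.00063322, -0.00172396,  0.00097636,
       -0.00059815,  0.00024746]), 'joint_torque': array([ 3.05496949e-03, -5.84566605e+01,  1.05207559e+00, -2.59773195e+01,
        1.26330665e-02,  4.69028426e-03, -4.41023440e-05]), 'tcp_pos': array([ 147.27733523, -632.5207688 ,  241.49609089]), 'ee_rot': array([-3.11949857e+00, -3.58572927e-01,  5.06082043e-04]), 'force': array([ 0.09108522,  0.32895233, -0.0982452 ]), 'moment': array([ 0.02457228, -0.01126424, -0.02700401]), 'finger_gap': 0.9997214931239489}
```

View pics/scene0.png

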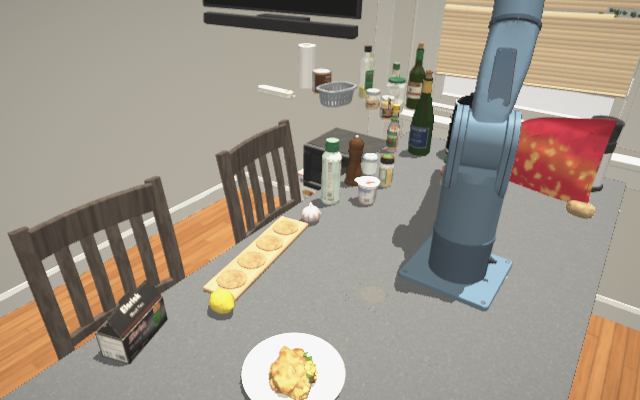

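View pics/top0.png

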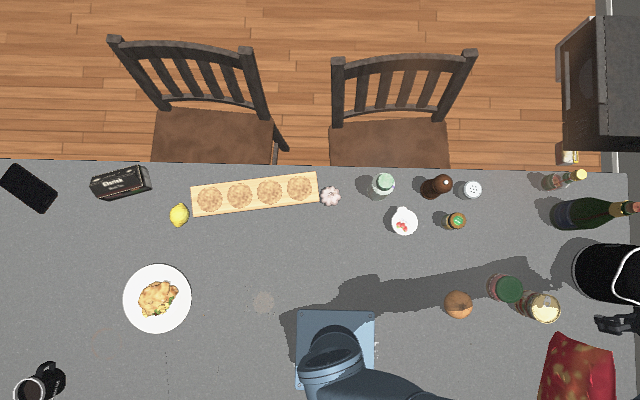

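The top view shows +x up and +y left. The garlic (330,196) lies at the right (-y) end, so the bottle goes on mark_4, the mill on 3, the spice jar on 2 and the salt on 1. The condiments are at bottle (383,184), mill (436,186), salt (473,189), spice (456,221) and pot (404,222).

Run:
```python
import cv2
im=cv2.imread("pics/top0.png")
cv2.imwrite("pics/c1.png",cv2.resize(im[160:245,355:495],None,fx=5.7,fy=5.7,interpolation=cv2.INTER_CUBIC))
cv2.imwrite("pics/c2.png",cv2.resize(im[160:235,165:350],None,fx=4.3,fy=4.3,interpolation=cv2.INTER_CUBIC))
im=cv2.imread("pics/scene0.png")
cv2.imwrite("pics/c3.png",cv2.resize(im[125:225,300:420],None,fx=5.7,fy=5.7,interpolation=cv2.INTER_CUBIC))
```

```text
(no output)
```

View pics/c1.png

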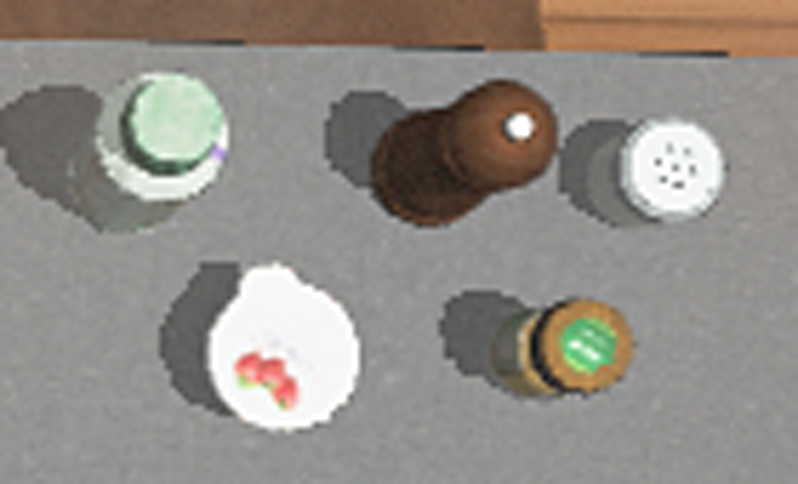

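View pics/c2.png

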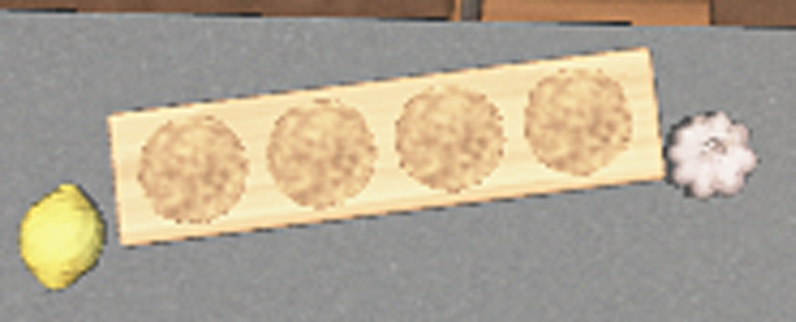

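View pics/c3.png

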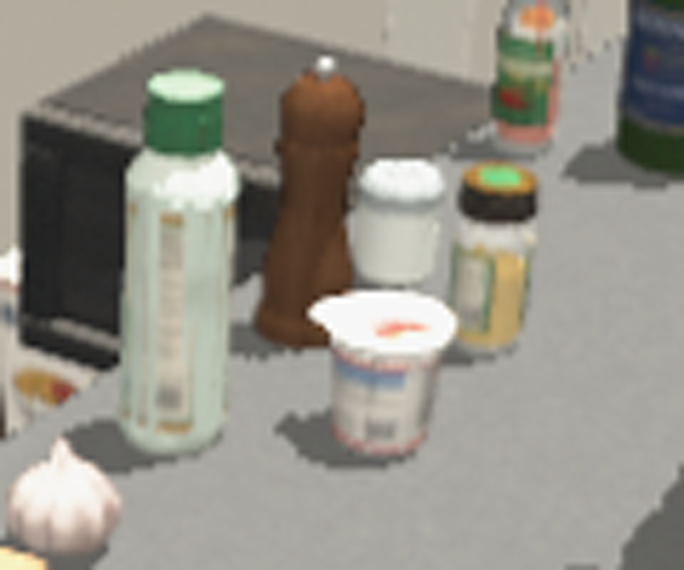

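```bash
cat > h.py <<'E'
import numpy as np
from bench import telemetry, viewer
def ray(n,u,v):
    p=viewer.camera_params(n);K=p["mtx"];T=p["pose"]
    d=np.array([(u-K[0,2])/K[0,0],-(v-K[1,2])/K[1,1],-1.])
    return T[:3,3],T[:3,:3]@d
def onz(n,u,v,z):
    o,d=ray(n,u,v);return (o+d*(z-o[2])/d[2])
def tri(a,b):
    (o,d),(p,e)=ray("top",*a),ray("scene",*b)
    d=d/np.linalg.norm(d);e=e/np.linalg.norm(e)
    s=np.linalg.lstsq(np.c_[d,-e],p-o,rcond=None)[0]
    A,B=o+d*s[0],p+e*s[1]
    return (A+B)/2,np.linalg.norm(A-B)
E
python3 - <<'E'
from h import *
import cv2
np.set_printoptions(precision=1,suppress=True)
c=lambda x,y,x0,y0,s:(x0+(x+.5)/s-.5,y0+(y+.5)/s-.5)
C1=lambda x,y:c(x,y,355,160,5.7); C2=lambda x,y:c(x,y,165,160,4.3); C3=lambda x,y:c(x,y,300,125,5.7)
for n,a,b,h in [("bottle",(178,118),(186,85),204),("mill",(519,126),(326,65),168),("spice",(588,345),(500,177),105),("salt",(672,169),(400,172),65),("pot",(284,356),(385,322),71)]:
    A=C1(*a);B=C3(*b);print(n,onz("top",*A,h),onz("scene",*B,h),*tri(A,B))
# masks
im=cv2.imread("pics/top0.png");hsv=cv2.cvtColor(im,cv2.COLOR_BGR2HSV)
m=cv2.inRange(hsv,(35,40,60),(85,255,255))
k,l,st,ce=cv2.connectedComponentsWithStats(m)
for i in range(1,k):
    if st[i,4]>20: print("green",st[i],ce[i])
# discs: saturation/dark mask in the board
pts=np.array([onz("top",*C2(*q),15)[:2] for q in [(193,169),(321,153),(450,138),(578,122)]])
print(pts,np.linalg.norm(np.diff(pts,axis=0),axis=1))
# board corners
for q in[(108,116),(646,48),(662,180),(122,245)]: print("corner",onz("top",*C2(*q),12))
print("garlic",onz("top",*C2(712,155),30), "lemon",onz("top",*C2(62,237),25))
E
```

```text
bottle [ 450.4 -111.9  204. ] [ 449.9 -112.3  204. ] [ 450.1 -112.1  204. ] 0.6697484006806775
mill [ 456.1 -266.7  168. ] [ 452.6 -263.5  168. ] [ 455.7 -267.6  166.1] 1.5105927752448183
spice [ 364.2 -315.   105. ] [ 363.9 -315.7  105. ] [ 363.9 -315.   105.2] 0.6076876028741838
salt [ 452.6 -367.2   65. ] [ 456. -371.   65.] [ 452.8 -366.1   67.5] 1.1587058926028775
pot [ 357.5 -180.3   71. ] [ 356.8 -174.6   71. ] [ 358.6 -180.3   68.1] 2.0409814669369326
green [132 189  11   5  25] [136.5 190.7]
green [453 216  10   9  70] [457.8 220. ]
green [495 276  29  27 590] [509.  289.1]
[[412.8 367.1]
 [425.6 282.6]
 [437.8 197.2]
 [450.6 112.5]] [85.5 86.2 85.7]
corner [447.2 426.5  12. ]
corner [502.   68.8  12. ]
corner [413.5  55.6  12. ]
corner [361.3 412.4  12. ]
garlic [429.1  22.8  30. ] lemon [364.8 448.   25. ]
```

```bash
cat >> h.py <<'E'
from scipy.spatial.transform import Rotation as Ro
def go(x,y,z,jaw=8.4):
    s=telemetry.sense();R=Ro.from_rotvec(s["ee_rot"])
    a=np.radians(jaw);ty=np.array([np.cos(a),np.sin(a),0]);tz=np.array([0,0,-1.])
    T=Ro.from_matrix(np.c_[np.cross(ty,tz),ty,tz])
    rv=(R.inv()*T).as_rotvec()
    d=R.inv().apply(np.array([x,y,z])-s["tcp_pos"])
    print("t %.1f tcp"%s["t"],s["tcp_pos"].round(1),"F",s["force"].round(1),"gap %.3f"%s["finger_gap"],"q",s["joints"].round(2))
    print("  turn",rv.round(3),"shift",d.round(1))
E
python3 - <<'E'
from h import *
go(452.8,-366.8,270)
E
```

```text
t 0.1 tcp [ 147.3 -632.5  241.5] F [ 0.1  0.3 -0.1] gap 1.000 q [ 1.28  0.54 -0.    1.54  0.    1.07 -0.07]
  turn [-1.000e-03 -1.000e-03 -1.489e+00] shift [ 357.8 -189.5  -28.3]
```

>>> play_rows --pt "0 0 -0.13 30 -16 -28 1" --pt "0 0 -0.26 60 -32 -28 1" --pt "0 0 -0.39 90 -48 -28 1" --pt "0 0 -0.52 120 -64 -28 1" --pt "0 0 -0.65 150 -80 -28 1" --pt "0 0 -0.78 180 -95 -28 1" --pt "0 0 -0.91 210 -111 -28 1" --pt "0 0 -1.04 240 -127 -28 1" --pt "0 0 -1.17 270 -143 -28 1" --pt "0 0 -1.3 300 -159 -28 1" --pt "0 0 -1.4 330 -175 -28 1" --pt "0 0 -1.489 358 -189.5 -28 1" --pt "0 0 -1.489 358 -189.5 -28 1" --pt "0 0 -1.489 358 -189.5 -28 1"

```text
t: 1.5
tcp_pos: [453.1, -366.8, 269.9]
ee_rot: [-2.051, -2.379, 0.0]
force: [0.2, -0.1, -0.1]
finger_gap: 1.005
```

Run:
```python
from h import *
go(452.8,-366.8,30)
```

```text
t 1.5 tcp [ 453.1 -366.8  269.9] F [ 0.2 -0.1 -0.1] gap 1.005 q [ 0.93  0.43 -0.43  1.67  0.2   1.08  0.58]
  turn [-0.001 -0.001  0.001] shift [-0.000e+00 -1.000e-01  2.399e+02]
```

>>> play_rows --pt "0 0 0 0 0 40 1" --pt "0 0 0 0 0 80 1" --pt "0 0 0 0 0 120 1" --pt "0 0 0 0 0 150 1" --pt "0 0 0 0 0 175 1" --pt "0 0 0 0 0 195 1" --pt "0 0 0 0 0 210 1" --pt "0 0 0 0 0 220 1" --pt "0 0 0 0 0 230 1" --pt "0 0 0 0 0 238 1" --pt "0 0 0 0 0 238 1" --pt "0 0 0 0 0 238 0" --pt "0 0 0 0 0 238 0" --pt "0 0 0 0 0 238 0" --pt "0 0 0 0 0 238 0" --pt "0 0 0 0 0 238 0" --pt "0 0 0 0 0 238 0" --pt "0 0 0 0 0 238 0" --pt "0 0 0 0 0 238 0"

```text
t: 3.4
tcp_pos: [453.2, -367.7, 33.2]
ee_rot: [2.052, 2.378, -0.001]
force: [-2.3, 1.2, 5.2]
finger_gap: 0.581
```

Run:
```python
from h import *
go(452.8,-366.8,280)
import cv2
cv2.imwrite("pics/s1.png",viewer.snapshot("scene")[100:260,260:500].repeat(3,0).repeat(3,1))
```

```text
t 3.4 tcp [ 453.2 -367.7   33.2] F [-2.3  1.2  5.2] gap 0.581 q [ 0.84  0.74 -0.32  1.81  0.37  0.64  0.45]
  turn [0.    0.001 0.   ] shift [   0.7   -0.3 -246.8]
```

View pics/s1.png

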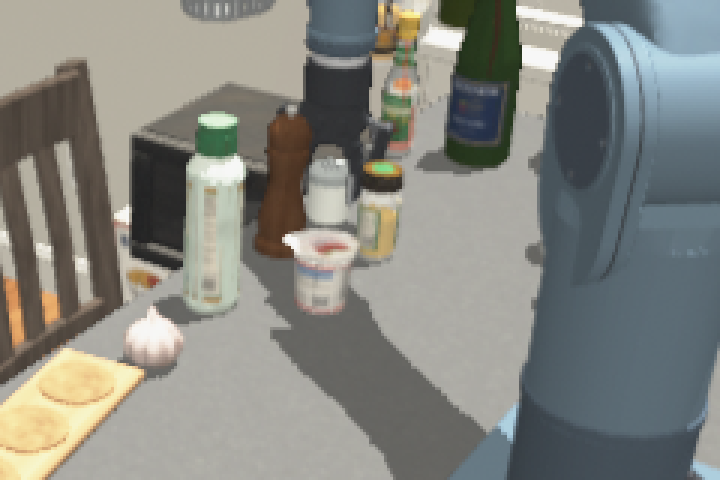

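>>> play_rows --pt "0 0 0 0 0 -10 0" --pt "0 0 0 0 0 -30 0" --pt "0 0 0 0 0 -60 0" --pt "0 0 0 0 0 -100 0" --pt "0 0 0 0 0 -140 0" --pt "0 0 0 0 0 -180 0" --pt "0 0 0 0 0 -215 0" --pt "0 0 0 0 0 -240 0" --pt "0 0 0 0 0 -247 0" --pt "0 0 0 0 0 -247 0"

```text
t: 4.45
tcp_pos: [453.3, -367.4, 280.0]
ee_rot: [2.051, 2.377, -0.0]
force: [-0.6, 0.1, -2.0]
finger_gap: 0.588
```

Run:
```python
from h import *
go(412.8,367.3,280)
```

```text
t 4.5 tcp [ 453.3 -367.4  280. ] F [-0.6  0.1 -2. ] gap 0.588 q [ 0.93  0.42 -0.44  1.66  0.2   1.1   0.59]
  turn [0.001 0.001 0.   ] shift [732.7  67.6  -0.9]
```

>>> play_rows --pt "0 0 0 20 2 0 0" --pt "0 0 0 50 5 0 0" --pt "0 0 0 90 8 0 0" --pt "0 0 0 130 12 0 0" --pt "0 0 0 170 16 0 0" --pt "0 0 0 210 20 0 0" --pt "0 0 0 250 24 0 0" --pt "0 0 0 290 28 0 0" --pt "0 0 0 330 32 0 0" --pt "0 0 0 370 35 0 0" --pt "0 0 0 410 38 0 0" --pt "0 0 0 450 42 0 0" --pt "0 0 0 490 46 0 0" --pt "0 0 0 530 50 0 0" --pt "0 0 0 570 54 0 0" --pt "0 0 0 610 58 0 0" --pt "0 0 0 650 62 0 0" --pt "0 0 0 690 65 0 0" --pt "0 0 0 720 67 0 0" --pt "0 0 0 733 67.6 0 0"

```text
t: 6.45
tcp_pos: [410.4, 370.2, 277.4]
ee_rot: [-2.046, -2.381, 0.003]
force: [-1.3, -0.4, -1.6]
finger_gap: 0.585
```

>>> play_rows --pt "0 0 0 0 0 0 0" --pt "0 0 0 0 0 0 0" --pt "0 0 0 0 0 0 0"

```text
t: 6.75
tcp_pos: [413.2, 365.6, 278.7]
ee_rot: [2.054, 2.376, -0.003]
force: [-0.8, 0.7, -2.0]
finger_gap: 0.584
```

Run:
```python
from h import *
go(412.8,367.3,49)
```

```text
t 6.8 tcp [413.2 365.6 278.7] F [-0.8  0.7 -2. ] gap 0.584 q [-0.2   0.44 -0.79  1.73  0.35  1.12 -0.96]
  turn [-0.001  0.002 -0.002] shift [  2.2  -0.  229.7]
```

>>> play_rows --pt "0 0 0 1 0 40 0" --pt "0 0 0 1 0 80 0" --pt "0 0 0 1 0 120 0" --pt "0 0 0 1 0 150 0" --pt "0 0 0 1 0 180 0" --pt "0 0 0 1 0 200 0" --pt "0 0 0 1 0 210 0" --pt "0 0 0 1 0 210 0" --pt "0 0 0 1 0 210 0" --pt "0 0 0 1 0 210 0"

```text
t: 7.75
tcp_pos: [413.3, 369.2, 70.6]
ee_rot: [2.053, 2.378, 0.003]
force: [0.4, -1.0, -1.0]
finger_gap: 0.584
```

Run:
```python
from h import *
go(412.8,367.3,49)
import cv2
cv2.imwrite("pics/s2.png",viewer.snapshot("scene")[180:330,180:380].repeat(4,0).repeat(4,1))
```

```text
t 7.8 tcp [413.3 369.2  70.6] F [ 0.4 -1.  -1. ] gap 0.584 q [-0.35  0.71 -0.62  1.88  0.6   0.75 -1.16]
  turn [ 0.002 -0.001 -0.   ] shift [-1.8 -0.8 21.6]
```

View pics/s2.png

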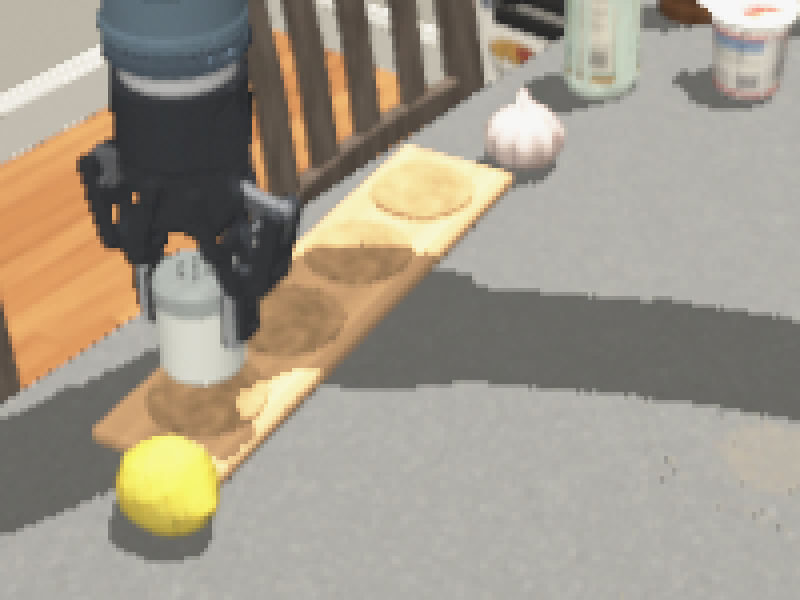

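The salt shaker hangs upright, held at the pads, just above the lemon-end disc (pixel 200,400).

>>> play_rows --pt "0 0 0 -1 0 8 0" --pt "0 0 0 -1.8 0 16 0" --pt "0 0 0 -1.8 0 19 0" --pt "0 0 0 -1.8 0 21 0" --pt "0 0 0 -1.8 0 22 0" --pt "0 0 0 -1.8 0 22 0" --pt "0 0 0 -1.8 0 22 0"

```text
t: 8.5
tcp_pos: [412.2, 366.6, 48.1]
ee_rot: [2.051, 2.378, -0.002]
force: [-3.8, -4.1, 10.6]
finger_gap: 0.586
```

Run:
```python
from h import *
go(412.8,367.3,280)
```

```text
t 8.5 tcp [412.2 366.6  48.1] F [-3.8 -4.1 10.6] gap 0.586 q [-0.36  0.75 -0.6   1.88  0.63  0.71 -1.18]
  turn [-0.     0.002  0.001] shift [ 2.000e-01  6.000e-01 -2.319e+02]
```

>>> play_rows --pt "0 0 0 0 0 0 0.7" --pt "0 0 0 0 0 0 0.85" --pt "0 0 0 0 0 0 1" --pt "0 0 0 0 0 0 1" --pt "0 0 0 0 0 0 1" --pt "0 0 0 0 0 0 1" --pt "0 0 0 0 0 -15 1" --pt "0 0 0 0 0 -40 1" --pt "0 0 0 0 0 -75 1" --pt "0 0 0 0 0 -115 1" --pt "0 0 0 0 0 -155 1" --pt "0 0 0 0 0 -195 1" --pt "0 0 0 0 0 -232 1" --pt "0 0 0 0 0 -232 1"

```text
t: 9.9
tcp_pos: [414.0, 369.5, 285.5]
ee_rot: [2.051, 2.378, 0.015]
force: [-0.4, -0.2, 0.4]
finger_gap: 0.996
```

Run:
```python
from h import *
go(364.1,-315,280)
import cv2
a=viewer.snapshot("scene");cv2.imwrite("pics/s3.png",a[180:330,180:380].repeat(4,0).repeat(4,1))
```

```text
t 9.9 tcp [414.  369.5 285.5] F [-0.4 -0.2  0.4] gap 0.996 q [-0.2   0.44 -0.8   1.72  0.35  1.12 -0.96]
  turn [ 0.008 -0.005  0.001] shift [-669.8 -150.     0.8]
```

View pics/s3.png

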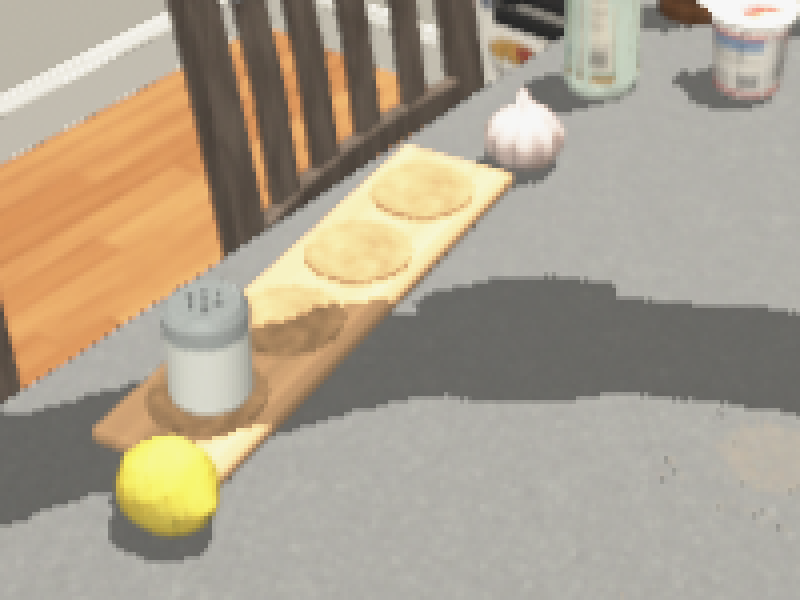

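The salt shaker stands upright in the centre of the lemon-end disc (205,400). Next is the spice jar.

>>> play_rows --pt "0 0 0 -20 -2 0 1" --pt "0 0 0 -55 -5 0 1" --pt "0 0 0 -95 -10 0 1" --pt "0 0 0 -135 -14 0 1" --pt "0 0 0 -180 -19 0 1" --pt "0 0 0 -225 -23 0 1" --pt "0 0 0 -270 -28 0 1" --pt "0 0 0 -315 -33 0 1" --pt "0 0 0 -360 -38 0 1" --pt "0 0 0 -405 -42 0 1" --pt "0 0 0 -450 -47 0 1" --pt "0 0 0 -495 -52 0 1" --pt "0 0 0 -540 -57 0 1" --pt "0 0 0 -580 -61 0 1" --pt "0 0 0 -616 -65 0 1" --pt "0 0 0 -640 -95 0 1" --pt "0 0 0 -660 -125 0 1" --pt "0 0 0 -668 -142 0 1" --pt "0 0 0 -670 -150 0 1" --pt "0 0 0 -670 -150 0 1"

```text
t: 11.95
tcp_pos: [361.4, -317.6, 278.8]
ee_rot: [-2.053, -2.376, 0.0]
force: [0.8, 0.4, 0.8]
finger_gap: 0.999
```

>>> play_rows --pt "0 0 0 0 0 0 1" --pt "0 0 0 0 0 0 1" --pt "0 0 0 0 0 0 1" --pt "0 0 0 0 0 0 1"

```text
t: 12.35
tcp_pos: [363.0, -317.3, 279.3]
ee_rot: [-2.051, -2.38, -0.0]
force: [0.5, 0.3, 0.7]
finger_gap: 1.004
```

Run:
```python
from h import *
go(364.1,-315,70)
```

```text
t 12.3 tcp [ 363.  -317.3  279.3] F [0.5 0.3 0.7] gap 1.004 q [ 1.04  0.24 -0.48  1.91  0.13  1.02  0.65]
  turn [ 0.    -0.     0.002] shift [  2.1   1.4 209.3]
```

>>> play_rows --pt "0 0 0 1 1 40 1" --pt "0 0 0 2 1.4 80 1" --pt "0 0 0 2 1.4 115 1" --pt "0 0 0 2 1.4 145 1" --pt "0 0 0 2 1.4 170 1" --pt "0 0 0 2 1.4 190 1" --pt "0 0 0 2 1.4 203 1" --pt "0 0 0 2 1.4 209 1" --pt "0 0 0 2 1.4 209 1" --pt "0 0 0 2 1.4 209 1" --pt "0 0 0 2 1.4 209 0" --pt "0 0 0 2 1.4 209 0" --pt "0 0 0 2 1.4 209 0" --pt "0 0 0 2 1.4 209 0" --pt "0 0 0 2 1.4 209 0" --pt "0 0 0 2 1.4 209 0" --pt "0 0 0 2 1.4 209 0" --pt "0 0 0 2 1.4 209 0" --pt "0 0 0 2 1.4 209 0"

```text
t: 14.25
tcp_pos: [363.5, -316.1, 70.9]
ee_rot: [2.052, 2.378, -0.001]
force: [-2.0, 0.7, 5.4]
finger_gap: 0.502
```

Run:
```python
from h import *
go(364.1,-315,310)
import cv2
cv2.imwrite("pics/s4.png",viewer.snapshot("scene")[100:260,260:500].repeat(3,0).repeat(3,1))
```

```text
t 14.2 tcp [ 363.5 -316.1   70.9] F [-2.   0.7  5.4] gap 0.502 q [ 0.92  0.56 -0.36  2.07  0.36  0.57  0.44]
  turn [-0.     0.001  0.   ] shift [   0.8    0.7 -239.1]
```

View pics/s4.png

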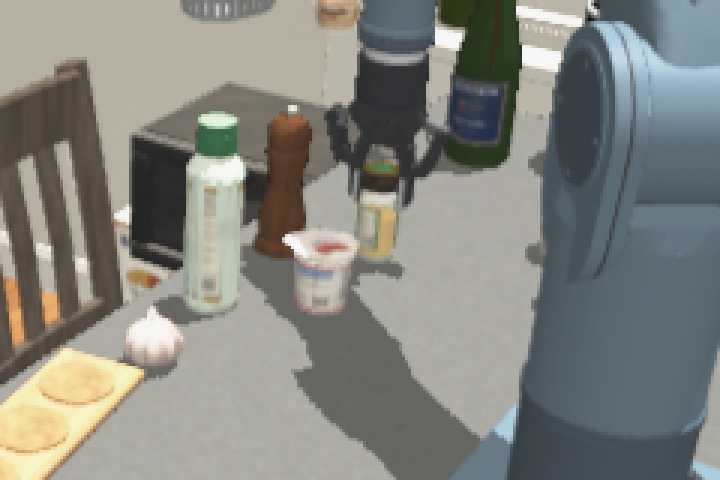

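The spice jar is held between the pads at its lid (380,180).

>>> play_rows --pt "0 0 0 0 0 -10 0" --pt "0 0 0 0 0 -30 0" --pt "0 0 0 0 0 -60 0" --pt "0 0 0 0 0 -100 0" --pt "0 0 0 0 0 -140 0" --pt "0 0 0 0 0 -180 0" --pt "0 0 0 0 0 -215 0" --pt "0 0 0 0 0 -232 0" --pt "0 0 0 0 0 -240 0" --pt "0 0 0 0 0 -240 0" --pt "0 0 0 0 0 -240 0"

```text
t: 15.4
tcp_pos: [362.9, -315.2, 309.3]
ee_rot: [-2.051, -2.377, 0.0]
force: [0.0, -0.9, -0.6]
finger_gap: 0.506
```

Run:
```python
from h import *
go(440,-200,310)
go(425.6,282,310)
```

```text
t 15.4 tcp [ 362.9 -315.2  309.3] F [ 0.  -0.9 -0.6] gap 0.506 q [ 1.06  0.21 -0.5   1.87  0.11  1.09  0.66]
  turn [-0.001 -0.001  0.   ] shift [102.7  93.1  -0.7]
t 15.4 tcp [ 362.9 -315.2  309.3] F [ 0.  -0.9 -0.6] gap 0.506 q [ 1.06  0.21 -0.5   1.87  0.11  1.09  0.66]
  turn [-0.001 -0.001  0.   ] shift [ 5.816e+02  1.495e+02 -1.000e-01]
```

>>> play_rows --pt "0 0 0 10 10 0 0" --pt "0 0 0 30 28 0 0" --pt "0 0 0 55 50 0 0" --pt "0 0 0 80 72 0 0" --pt "0 0 0 105 93 0 0" --pt "0 0 0 140 98 0 0" --pt "0 0 0 178 102 0 0" --pt "0 0 0 216 106 0 0" --pt "0 0 0 254 110 0 0" --pt "0 0 0 292 115 0 0" --pt "0 0 0 330 120 0 0" --pt "0 0 0 368 125 0 0" --pt "0 0 0 406 129 0 0" --pt "0 0 0 444 133 0 0" --pt "0 0 0 482 138 0 0" --pt "0 0 0 516 142 0 0" --pt "0 0 0 545 146 0 0" --pt "0 0 0 566 148 0 0" --pt "0 0 0 578 149 0 0" --pt "0 0 0 582 149.5 0 0"

```text
t: 17.4
tcp_pos: [425.4, 282.7, 309.3]
ee_rot: [-2.049, -2.379, 0.002]
force: [0.3, -0.7, -1.5]
finger_gap: 0.501
```

>>> play_rows --pt "0 0 0 0 0 0 0" --pt "0 0 0 0 0 20 0" --pt "0 0 0 0 0 50 0" --pt "0 0 0 0 0 90 0" --pt "0 0 0 0 0 130 0" --pt "0 0 0 0 0 165 0" --pt "0 0 0 0 0 190 0" --pt "0 0 0 0 0 204 0" --pt "0 0 0 0 0 204 0" --pt "0 0 0 0 0 204 0" --pt "0 0 0 0 0 204 0" --pt "0 0 0 0 0 204 0"

```text
t: 18.6
tcp_pos: [427.0, 282.4, 107.5]
ee_rot: [2.052, 2.378, 0.003]
force: [-0.1, 0.2, -1.1]
finger_gap: 0.496
```

Run:
```python
from h import *
go(425.6,282,86)
import cv2
cv2.imwrite("pics/s5.png",viewer.snapshot("scene")[180:330,180:380].repeat(4,0).repeat(4,1))
```

```text
t 18.6 tcp [427.  282.4 107.5] F [-0.1  0.2 -1.1] gap 0.496 q [-0.13  0.61 -0.7   1.97  0.57  0.76 -1.02]
  turn [ 0.002 -0.001  0.   ] shift [-0.2 -1.5 21.5]
```

View pics/s5.png

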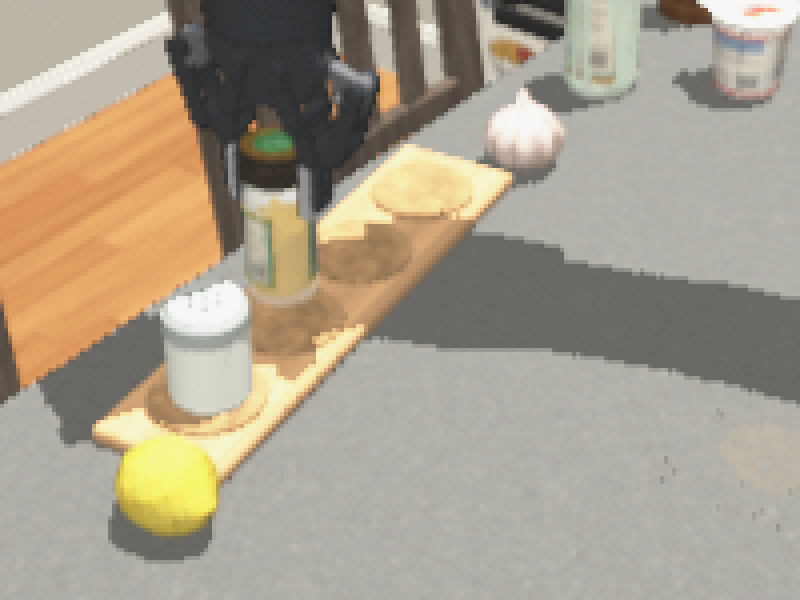

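The jar is upright just above disc 2.

>>> play_rows --pt "0 0 0 0 -1 8 0" --pt "0 0 0 0 -1.2 15 0" --pt "0 0 0 0 -1.2 19 0" --pt "0 0 0 0 -1.2 21 0" --pt "0 0 0 0 -1.2 22 0" --pt "0 0 0 0 -1.2 22 0" --pt "0 0 0 0 -1.2 22 0"

```text
t: 19.35
tcp_pos: [424.5, 282.0, 85.8]
ee_rot: [2.051, 2.378, -0.002]
force: [-6.2, -5.0, 24.1]
finger_gap: 0.501
```

Run:
```python
from h import *
go(425.6,282,310)
```

```text
t 19.4 tcp [424.5 282.   85.8] F [-6.2 -5.  24.1] gap 0.501 q [-0.15  0.64 -0.68  1.98  0.6   0.73 -1.05]
  turn [0.    0.002 0.001] shift [  -0.5    1.1 -224.2]
```

>>> play_rows --pt "0 0 0 0 0.5 -0.7 0" --pt "0 0 0 0 0.5 -0.7 0.6" --pt "0 0 0 0 0.5 -0.7 0.7" --pt "0 0 0 0 0.5 -0.7 1" --pt "0 0 0 0 0.5 -0.7 1" --pt "0 0 0 0 0.5 -0.7 1" --pt "0 0 0 0 0.5 -0.7 1" --pt "0 0 0 0 0 -15 1" --pt "0 0 0 0 0 -40 1" --pt "0 0 0 0 0 -75 1" --pt "0 0 0 0 0 -115 1" --pt "0 0 0 0 0 -155 1" --pt "0 0 0 0 0 -190 1" --pt "0 0 0 0 0 -215 1" --pt "0 0 0 0 0 -224 1" --pt "0 0 0 0 0 -224 1" --pt "0 0 0 0 0 -224 1"

```text
t: 21.05
tcp_pos: [424.5, 281.2, 307.4]
ee_rot: [-2.052, -2.378, 0.002]
force: [0.2, -0.0, 0.1]
finger_gap: 0.999
```

Run:
```python
from h import *
go(456,-267,310)
import cv2
cv2.imwrite("pics/s6.png",viewer.snapshot("scene")[180:330,180:380].repeat(4,0).repeat(4,1))
```

```text
t 21.1 tcp [424.5 281.2 307.4] F [ 0.2 -0.   0.1] gap 0.999 q [ 0.04  0.35 -0.89  1.79  0.29  1.14 -0.79]
  turn [-0.001  0.001  0.   ] shift [-546.9  -49.1   -2.1]
```

View pics/s6.png

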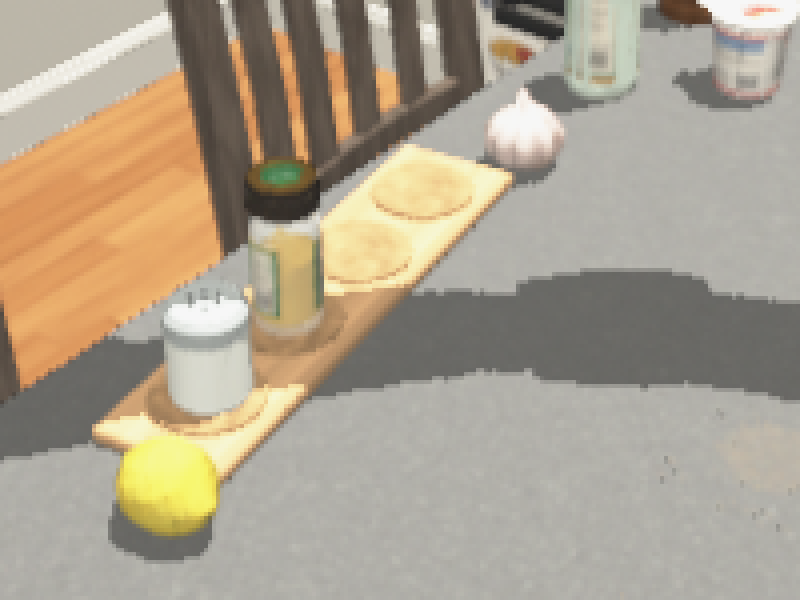

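The spice jar stands upright in the middle of disc 2 (290,320). Next is the mill.

>>> play_rows --pt "0 0 0 -15 -1 0 1" --pt "0 0 0 -45 -4 0 1" --pt "0 0 0 -85 -8 0 1" --pt "0 0 0 -125 -11 0 1" --pt "0 0 0 -165 -15 0 1" --pt "0 0 0 -205 -18 0 1" --pt "0 0 0 -245 -22 0 1" --pt "0 0 0 -285 -26 0 1" --pt "0 0 0 -325 -29 0 1" --pt "0 0 0 -365 -33 0 1" --pt "0 0 0 -405 -36 0 1" --pt "0 0 0 -445 -40 0 1" --pt "0 0 0 -480 -43 0 1" --pt "0 0 0 -510 -46 0 1" --pt "0 0 0 -532 -48 0 1" --pt "0 0 0 -543 -49 0 1" --pt "0 0 0 -547 -49 0 1" --pt "0 0 0 -547 -49 0 1" --pt "0 0 0 -547 -49 0 1" --pt "0 0 0 -547 -49 0 1"

```text
t: 23.1
tcp_pos: [456.8, -265.2, 308.3]
ee_rot: [-2.05, -2.38, -0.0]
force: [0.2, 0.2, -0.0]
finger_gap: 0.998
```

Run:
```python
from h import *
go(455.8,-267,132)
import cv2
cv2.imwrite("pics/t7.png",viewer.snapshot("top")[130:260,340:520].repeat(4,0).repeat(4,1))
cv2.imwrite("pics/s7.png",viewer.snapshot("scene")[100:260,260:500].repeat(3,0).repeat(3,1))
```

```text
t 23.1 tcp [ 456.8 -265.2  308.3] F [ 0.2  0.2 -0. ] gap 0.998 q [ 0.93  0.32 -0.6   1.76  0.2   1.13  0.41]
  turn [-0.    -0.     0.002] shift [ -1.6  -1.3 176.3]
```

View pics/s7.png

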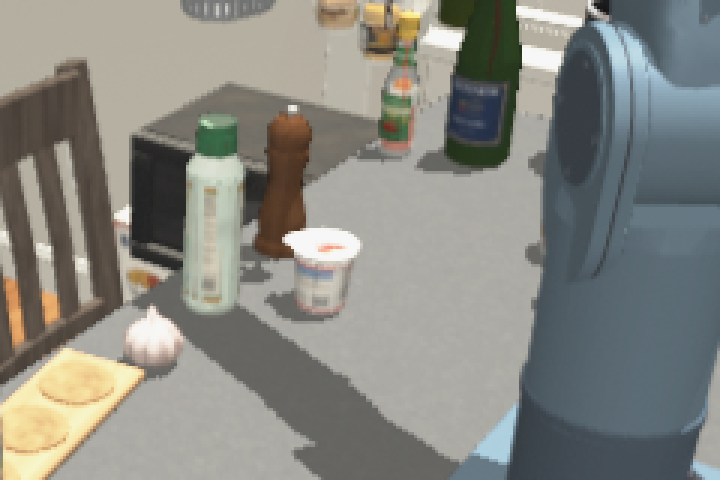

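Run:
```python
from h import *
def pj(n,P):
    p=viewer.camera_params(n);K=p["mtx"];T=p["pose"]
    c=T[:3,:3].T@(np.array(P)-T[:3,3]);return K[0,2]+K[0,0]*c[0]/-c[2],K[1,2]-K[1,1]*c[1]/-c[2]
for x,y,hs in[(456,-267,(0,140,168)),(450.2,-112,(0,176,204))]:
  for z in hs:
    u,v=pj("scene",(x,y,z));a,b=pj("top",(x,y,z));print(z,"s7crop",round((u-260)*3),round((v-100)*3),"c1",round((a-355)*5.7),round((b-160)*5.7))
```

```text
0 s7crop 280 247 c1 431 171
140 s7crop 288 131 c1 501 133
168 s7crop 289 106 c1 517 124
0 s7crop 209 301 c1 125 175
176 s7crop 215 145 c1 168 126
204 s7crop 216 119 c1 176 116
```

Run:
```python
import cv2
im=cv2.imread("pics/scene0.png")
cv2.imwrite("pics/c4.png",cv2.resize(im[130:195,320:385],None,fx=9,fy=9,interpolation=cv2.INTER_CUBIC))
```

```text
(no output)
```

View pics/c4.png

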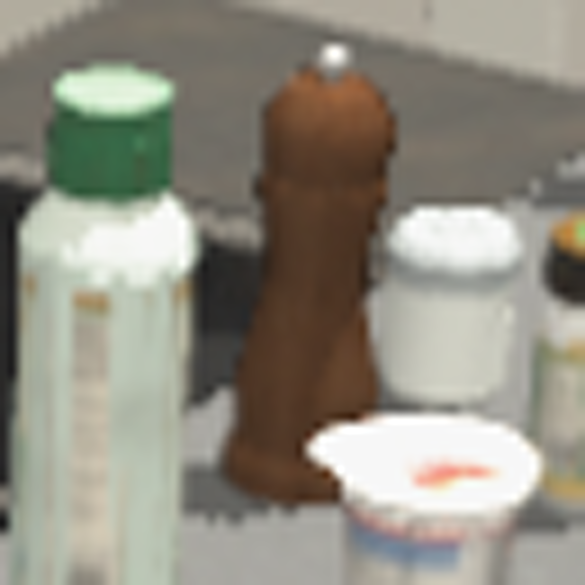

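The mill is upright and matches the projection of a vertical axis at (456,-267); the pot hides its foot on the right. Descending.

>>> play_rows --pt "0 0 0 -1 -1 30 1" --pt "0 0 0 -1.6 -1.2 65 1" --pt "0 0 0 -1.6 -1.2 100 1" --pt "0 0 0 -1.6 -1.2 130 1" --pt "0 0 0 -1.6 -1.2 152 1" --pt "0 0 0 -1.6 -1.2 167 1" --pt "0 0 0 -1.6 -1.2 175 1" --pt "0 0 0 -1.6 -1.2 175 1" --pt "0 0 0 -1.6 -1.2 175 1" --pt "0 0 0 -1.6 -1.2 175 0" --pt "0 0 0 -1.6 -1.2 175 0" --pt "0 0 0 -1.6 -1.2 175 0" --pt "0 0 0 -1.6 -1.2 175 0" --pt "0 0 0 -1.6 -1.2 175 0" --pt "0 0 0 -1.6 -1.2 175 0" --pt "0 0 0 -1.6 -1.2 175 0" --pt "0 0 0 -1.6 -1.2 175 0" --pt "0 0 0 -1.6 -1.2 175 0"

```text
t: 25.0
tcp_pos: [456.3, -268.8, 134.5]
ee_rot: [2.051, 2.377, -0.0]
force: [-1.3, -0.3, 8.5]
finger_gap: 0.536
```

Run:
```python
from h import *
go(455.8,-267,370)
import cv2
cv2.imwrite("pics/s8.png",viewer.snapshot("scene")[100:260,260:500].repeat(3,0).repeat(3,1))
```

```text
t 25.0 tcp [ 456.3 -268.8  134.5] F [-1.3 -0.3  8.5] gap 0.536 q [ 0.85  0.54 -0.51  1.92  0.37  0.78  0.27]
  turn [0.001 0.001 0.   ] shift [   1.5    0.  -235.5]
```

View pics/s8.png

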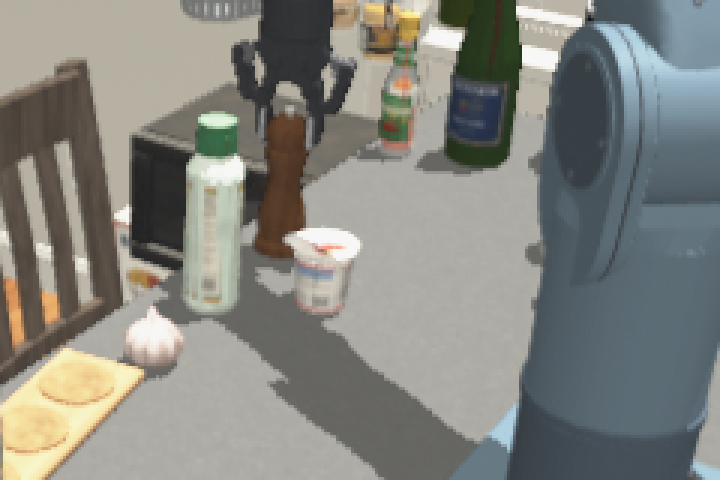

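The pads close on the mill's head at (285,130). Lifting.

>>> play_rows --pt "0 0 0 0 0 -8 0" --pt "0 0 0 0 0 -20 0" --pt "0 0 0 0 0 -40 0" --pt "0 0 0 0 0 -70 0" --pt "0 0 0 0 0 -105 0" --pt "0 0 0 0 0 -140 0" --pt "0 0 0 0 0 -175 0" --pt "0 0 0 0 0 -205 0" --pt "0 0 0 0 0 -225 0" --pt "0 0 0 0 0 -236 0" --pt "0 0 0 0 0 -236 0" --pt "0 0 0 0 0 -236 0"

```text
t: 26.25
tcp_pos: [455.2, -268.0, 368.4]
ee_rot: [-2.051, -2.378, 0.001]
force: [-1.3, -0.4, -2.3]
finger_gap: 0.541
```

Run:
```python
from h import *
go(437.9,195.5,370)
import cv2
cv2.imwrite("pics/s9.png",viewer.snapshot("scene")[50:250,260:500].repeat(3,0).repeat(3,1))
```

```text
t 26.2 tcp [ 455.2 -268.   368.4] F [-1.3 -0.4 -2.3] gap 0.541 q [ 0.95  0.27 -0.61  1.67  0.16  1.26  0.45]
  turn [-0.001 -0.001  0.   ] shift [461.   50.8  -1.3]
```

View pics/s9.png

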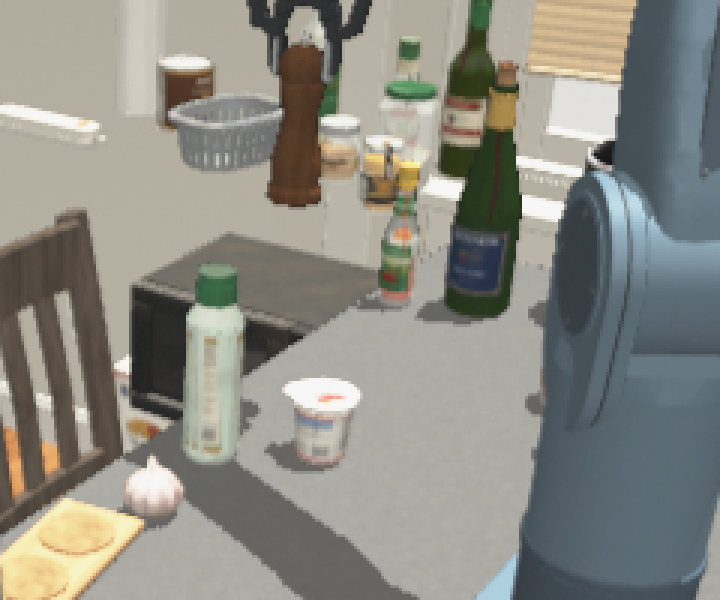

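The mill hangs upright (295,130) and its foot is well above the bottle cap.

>>> play_rows --pt "0 0 0 10 1 -4 0" --pt "0 0 0 30 3 -10 0" --pt "0 0 0 55 6 -12 0" --pt "0 0 0 85 9 -12 0" --pt "0 0 0 115 12 -12 0" --pt "0 0 0 145 16 -12 0" --pt "0 0 0 175 19 -12 0" --pt "0 0 0 205 23 -12 0" --pt "0 0 0 235 26 -12 0" --pt "0 0 0 265 29 -12 0" --pt "0 0 0 295 33 -12 0" --pt "0 0 0 325 36 -12 0" --pt "0 0 0 355 39 -10 0" --pt "0 0 0 385 42 -8 0" --pt "0 0 0 412 45 -6 0" --pt "0 0 0 435 48 -4 0" --pt "0 0 0 451 50 -2 0" --pt "0 0 0 459 50.8 0 0" --pt "0 0 0 461 50.8 0 0" --pt "0 0 0 461 50.8 0 0"

```text
t: 28.3
tcp_pos: [438.0, 195.2, 369.3]
ee_rot: [2.052, 2.379, -0.001]
force: [0.7, -0.0, -3.3]
finger_gap: 0.534
```

>>> play_rows --pt "0 0 0 0 0 0 0" --pt "0 0 0 0 0 10 0" --pt "0 0 0 0 0 30 0" --pt "0 0 0 0 0 60 0" --pt "0 0 0 0 0 95 0" --pt "0 0 0 0 0 130 0" --pt "0 0 0 0 0 160 0" --pt "0 0 0 0 0 182 0" --pt "0 0 0 0 0 194 0" --pt "0 0 0 0 0 198 0" --pt "0 0 0 0 0 198 0" --pt "0 0 0 0 0 198 0" --pt "0 0 0 0 0 198 0"

```text
t: 29.6
tcp_pos: [439.1, 195.5, 172.3]
ee_rot: [2.052, 2.378, 0.003]
force: [0.4, -0.1, -2.5]
finger_gap: 0.535
```

Run:
```python
from h import *
go(437.9,195.5,149.5)
import cv2
cv2.imwrite("pics/s10.png",viewer.snapshot("scene")[150:300,180:380].repeat(4,0).repeat(4,1))
```

```text
t 29.6 tcp [439.1 195.5 172.3] F [ 0.4 -0.1 -2.5] gap 0.535 q [ 0.15  0.48 -0.82  2.    0.46  0.85 -0.78]
  turn [ 0.002 -0.     0.   ] shift [ 0.1 -1.3 22.8]
```

View pics/s10.png

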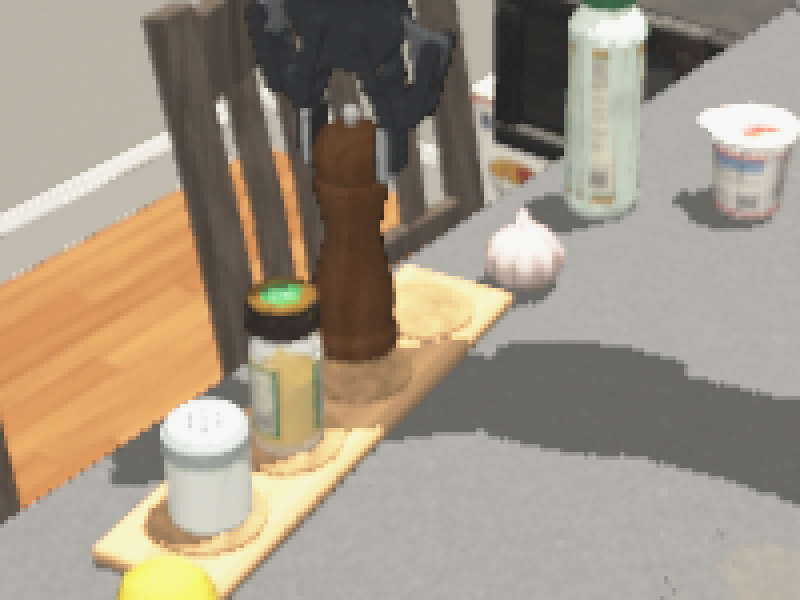

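The mill is upright and hovers over disc 3 (365,370).

>>> play_rows --pt "0 0 0 0 -0.8 8 0" --pt "0 0 0 0 -0.8 15 0" --pt "0 0 0 0 -0.8 19 0" --pt "0 0 0 0 -0.8 21 0" --pt "0 0 0 0 -0.8 22 0" --pt "0 0 0 0 -0.8 22 0" --pt "0 0 0 0 -0.8 22 0"

```text
t: 30.35
tcp_pos: [437.3, 195.4, 149.6]
ee_rot: [-2.052, -2.379, 0.0]
force: [-3.1, -0.3, 4.4]
finger_gap: 0.54
```

Run:
```python
from h import *
go(437.9,195.5,310)
```

```text
t 30.4 tcp [437.3 195.4 149.6] F [-3.1 -0.3  4.4] gap 0.540 q [ 0.12  0.51 -0.79  2.02  0.5   0.81 -0.82]
  turn [-0.     0.     0.001] shift [  -0.     0.5 -160.5]
```

Contact (4 N). Releasing and rising.

>>> play_rows --pt "0 0 0 0 0.4 0 0" --pt "0 0 0 0 0.4 0 0.62" --pt "0 0 0 0 0.4 0 0.75" --pt "0 0 0 0 0.4 0 1" --pt "0 0 0 0 0.4 0 1" --pt "0 0 0 0 0.4 0 1" --pt "0 0 0 0 0.4 0 1" --pt "0 0 0 0 0.4 -12 1" --pt "0 0 0 0 0.4 -35 1" --pt "0 0 0 0 0.4 -70 1" --pt "0 0 0 0 0.4 -105 1" --pt "0 0 0 0 0.4 -135 1" --pt "0 0 0 0 0.4 -155 1" --pt "0 0 0 0 0.4 -160 1" --pt "0 0 0 0 0.4 -160 1" --pt "0 0 0 0 0.4 -160 1"

```text
t: 31.95
tcp_pos: [437.5, 194.8, 308.4]
ee_rot: [-2.052, -2.378, 0.002]
force: [-0.1, 0.3, 0.1]
finger_gap: 1.004
```

Run:
```python
from h import *
go(450.2,-112,310)
import cv2
cv2.imwrite("pics/s11.png",viewer.snapshot("scene")[150:300,180:380].repeat(4,0).repeat(4,1))
```

```text
t 31.9 tcp [437.5 194.8 308.4] F [-0.1  0.3  0.1] gap 1.004 q [ 0.28  0.29 -0.94  1.86  0.26  1.12 -0.61]
  turn [-0.001  0.     0.   ] shift [-305.3  -32.4   -1.4]
```

View pics/s11.png

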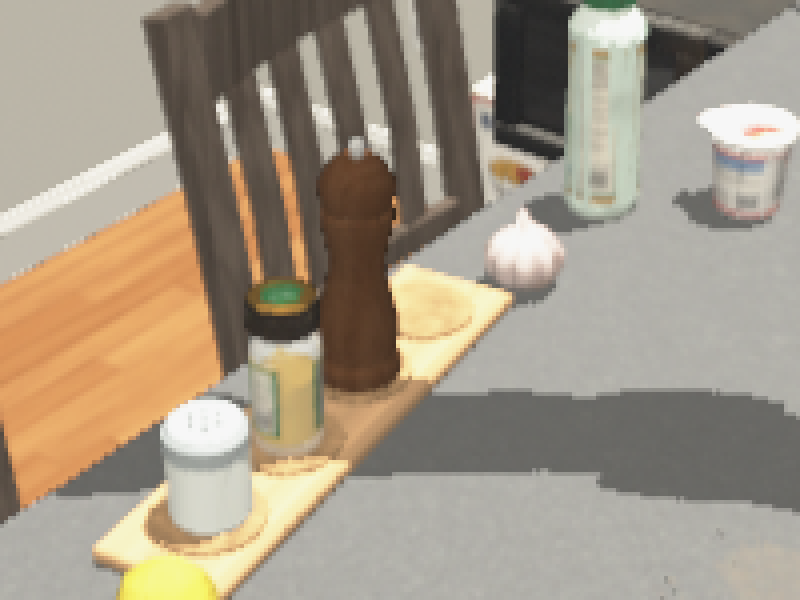

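The mill stands upright on disc 3 (360,375). Next is the bottle.

>>> play_rows --pt "0 0 0 -15 -2 -5 1" --pt "0 0 0 -45 -5 -5 1" --pt "0 0 0 -85 -9 -5 1" --pt "0 0 0 -125 -13 -5 1" --pt "0 0 0 -165 -17 -5 1" --pt "0 0 0 -205 -22 -5 1" --pt "0 0 0 -245 -26 -5 1" --pt "0 0 0 -275 -29 -3 1" --pt "0 0 0 -296 -31 -1 1" --pt "0 0 0 -304 -32 0 1" --pt "0 0 0 -305 -32.4 0 1" --pt "0 0 0 -305 -32.4 0 1" --pt "0 0 0 -305 -32.4 0 1" --pt "0 0 0 -305 -32.4 0 1"

```text
t: 33.4
tcp_pos: [450.8, -110.1, 309.4]
ee_rot: [2.05, 2.381, 0.0]
force: [-0.4, 0.2, -0.1]
finger_gap: 0.999
```

Run:
```python
from h import *
go(450.2,-112,182)
```

```text
t 33.4 tcp [ 450.8 -110.1  309.4] F [-0.4  0.2 -0.1] gap 0.999 q [ 0.84  0.22 -0.79  1.9   0.17  1.1   0.13]
  turn [ 0.    -0.     0.002] shift [ -1.8  -0.9 127.4]
```

>>> play_rows --pt "0 0 0 -1 -0.9 20 1" --pt "0 0 0 -1 -0.9 45 1" --pt "0 0 0 -1 -0.9 75 1" --pt "0 0 0 -1 -0.9 100 1" --pt "0 0 0 -1 -0.9 117 1" --pt "0 0 0 -1 -0.9 126 1" --pt "0 0 0 -1 -0.9 126 1" --pt "0 0 0 -1 -0.9 126 1" --pt "0 0 0 -1 -0.9 126 0" --pt "0 0 0 -1 -0.9 126 0" --pt "0 0 0 -1 -0.9 126 0" --pt "0 0 0 -1 -0.9 126 0" --pt "0 0 0 -1 -0.9 126 0" --pt "0 0 0 -1 -0.9 126 0" --pt "0 0 0 -1 -0.9 126 0" --pt "0 0 0 -1 -0.9 126 0" --pt "0 0 0 -1 -0.9 126 0"

```text
t: 35.1
tcp_pos: [450.2, -112.6, 184.0]
ee_rot: [2.052, 2.378, -0.0]
force: [-1.7, 0.5, 6.6]
finger_gap: 0.457
```

Run:
```python
from h import *
go(450.2,-112,300)
import cv2
cv2.imwrite("pics/s12.png",viewer.snapshot("scene")[80:240,260:500].repeat(3,0).repeat(3,1))
```

```text
t 35.1 tcp [ 450.2 -112.6  184. ] F [-1.7  0.5  6.6] gap 0.457 q [ 0.75  0.4  -0.72  2.04  0.35  0.83 -0.03]
  turn [0.    0.001 0.   ] shift [ 5.00e-01  1.00e-01 -1.16e+02]
```

View pics/s12.png

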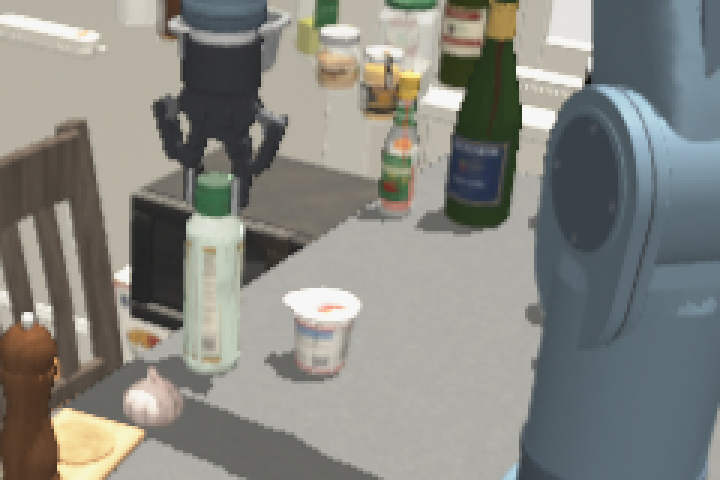

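>>> play_rows --pt "0 0 0 0 0 -8 0" --pt "0 0 0 0 0 -25 0" --pt "0 0 0 0 0 -50 0" --pt "0 0 0 0 0 -75 0" --pt "0 0 0 0 0 -95 0" --pt "0 0 0 0 0 -105 0" --pt "0 0 0 0 0 -110 0" --pt "0 0 0 0 0 -110 0" --pt "0 0 0 0 0 -110 0"

```text
t: 36.05
tcp_pos: [449.3, -112.4, 292.4]
ee_rot: [-2.051, -2.377, 0.001]
force: [0.3, 0.3, -2.3]
finger_gap: 0.462
```

Run:
```python
from h import *
go(450.5,112,295)
```

```text
t 36.0 tcp [ 449.3 -112.4  292.4] F [ 0.3  0.3 -2.3] gap 0.462 q [ 0.84  0.24 -0.79  1.92  0.19  1.06  0.11]
  turn [-0.001 -0.001  0.   ] shift [221.8  34.   -2.5]
```

>>> play_rows --pt "0 0 0 8 1 0 0" --pt "0 0 0 25 4 0 0" --pt "0 0 0 50 8 0 0" --pt "0 0 0 75 12 0 0" --pt "0 0 0 100 16 0 0" --pt "0 0 0 125 19 0 0" --pt "0 0 0 150 23 0 0" --pt "0 0 0 175 27 0 0" --pt "0 0 0 195 30 0 0" --pt "0 0 0 210 32 0 0" --pt "0 0 0 219 33.5 0 0" --pt "0 0 0 222 34 0 0" --pt "0 0 0 222 34 0 0" --pt "0 0 0 222 34 0 0" --pt "0 0 0 222 34 20 0" --pt "0 0 0 222 34 45 0" --pt "0 0 0 222 34 65 0" --pt "0 0 0 222 34 72 0" --pt "0 0 0 222 34 72 0" --pt "0 0 0 222 34 72 0"

```text
t: 38.05
tcp_pos: [451.7, 112.2, 222.1]
ee_rot: [2.052, 2.378, 0.001]
force: [0.9, 0.1, -1.3]
finger_gap: 0.464
```

Run:
```python
from h import *
go(450.5,112,199)
import cv2
cv2.imwrite("pics/s13.png",viewer.snapshot("scene")[130:280,180:380].repeat(4,0).repeat(4,1))
```

```text
t 38.0 tcp [451.7 112.2 222.1] F [ 0.9  0.1 -1.3] gap 0.464 q [ 0.38  0.37 -0.86  1.99  0.35  0.93 -0.51]
  turn [ 0.001 -0.    -0.   ] shift [-0.  -1.2 23.1]
```

View pics/s13.png

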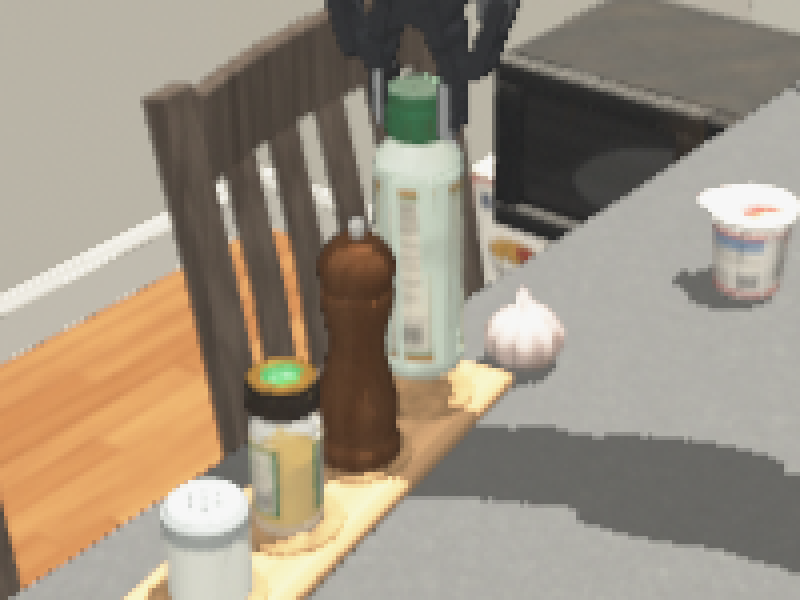

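The bottle hangs upright over disc 4. Lowering.

>>> play_rows --pt "0 0 0 0 -0.6 8 0" --pt "0 0 0 0 -0.6 15 0" --pt "0 0 0 0 -0.6 19 0" --pt "0 0 0 0 -0.6 21 0" --pt "0 0 0 0 -0.6 22 0" --pt "0 0 0 0 -0.6 22 0" --pt "0 0 0 0 -0.6 22 0"

```text
t: 38.8
tcp_pos: [450.6, 112.2, 199.4]
ee_rot: [2.052, 2.379, 0.0]
force: [0.3, 0.5, -2.4]
finger_gap: 0.456
```

Run:
```python
from h import *
go(450.5,112,199)
```

```text
t 38.8 tcp [450.6 112.2 199.4] F [ 0.3  0.5 -2.4] gap 0.456 q [ 0.35  0.4  -0.84  2.02  0.39  0.88 -0.55]
  turn [ 0. -0.  0.] shift [-0.2 -0.1  0.4]
```

>>> play_rows --pt "0 0 0 0 0 0.7 0" --pt "0 0 0 0 0 1.3 0" --pt "0 0 0 0 0 1.3 0" --pt "0 0 0 0 0 1.3 0"

```text
t: 39.2
tcp_pos: [450.8, 112.5, 199.0]
ee_rot: [2.052, 2.378, 0.001]
force: [-3.7, -0.1, 9.2]
finger_gap: 0.458
```

Contact at 9 N. Releasing, rising and backing away.

>>> play_rows --pt "0 0 0 0 0 -0.3 0" --pt "0 0 0 0 0 -0.3 0.55" --pt "0 0 0 0 0 -0.3 0.7" --pt "0 0 0 0 0 -0.3 1" --pt "0 0 0 0 0 -0.3 1" --pt "0 0 0 0 0 -0.3 1" --pt "0 0 0 0 0 -0.3 1" --pt "0 0 0 0 0 -12 1" --pt "0 0 0 0 0 -35 1" --pt "0 0 0 0 0 -65 1" --pt "0 0 0 0 0 -95 1" --pt "0 0 0 0 0 -110 1" --pt "0 0 0 -40 0 -110 1" --pt "0 0 0 -80 0 -110 1" --pt "0 0 0 -120 0 -110 1" --pt "0 0 0 -160 0 -110 1" --pt "0 0 0 -200 0 -110 1" --pt "0 0 0 -230 0 -110 1" --pt "0 0 0 -230 0 -110 1" --pt "0 0 0 -230 0 -110 1"

```text
t: 41.2
tcp_pos: [484.2, -115.4, 308.5]
ee_rot: [-2.053, -2.377, -0.001]
force: [-0.5, 1.1, -0.2]
finger_gap: 1.0
```

Run:
```python
from h import *
import cv2
go(450,-112,310)
a=viewer.snapshot("scene");b=viewer.snapshot("top")
cv2.imwrite("pics/s14.png",cv2.resize(a[130:330,180:400],None,fx=3,fy=3))
cv2.imwrite("pics/t14f.png",b)
cv2.imwrite("pics/t14.png",cv2.resize(b[150:235,165:445],None,fx=2.8,fy=2.8,interpolation=cv2.INTER_CUBIC))
```

```text
t 41.2 tcp [ 484.2 -115.4  308.5] F [-0.5  1.1 -0.2] gap 1.000 q [ 0.81  0.29 -0.79  1.82  0.23  1.12  0.08]
  turn [ 0.    -0.001 -0.001] shift [  8.4 -33.3  -1.5]
```

View pics/s14.png

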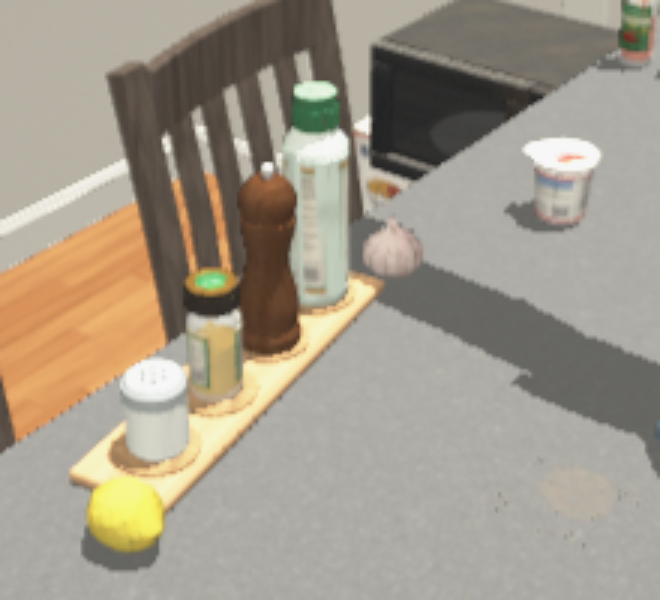

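View pics/t14.png

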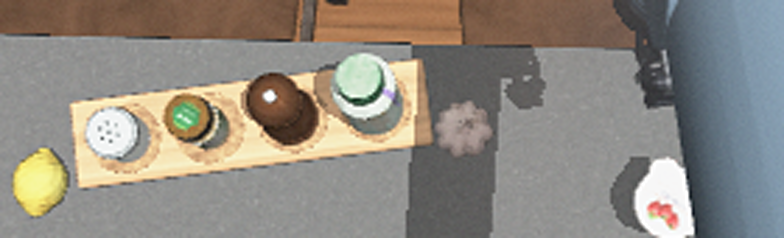

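Run:
```python
from h import *
C=lambda x,y:(165+(x+.5)/2.8-.5,150+(y+.5)/2.8-.5); S=lambda x,y:(180+(x+.5)/3-.5,130+(y+.5)/3-.5)
D=[(412.8,367.1),(425.6,282.6),(437.8,197.2),(450.6,112.5)]
for n,a,b,h,d in[("salt",(112,133),(155,377),80,D[0]),("spice",(187,116),(212,282),120,D[1]),("mill",(268,97),(267,169),183,D[2]),("bottle",(359,79),(315,92),219,D[3])]:
    P=onz("top",*C(*a),h);print(n,(P[:2]-d).round(1),"scene",(onz("scene",*S(*b),h)[:2]-d).round(1),"tri",tri(C(*a),S(*b))[0].round(1))
print("pot scene",onz("scene",*S(562,154),71))
```

```text
salt [-2.  -4.8] scene [-2.7 -1.9] tri [411.4 363.2  78.2]
spice [-1.1 -1.2] scene [-3.   0.6] tri [424.4 281.6 118.6]
mill [-2.  -1.1] scene [-3.9  1.5] tri [435.9 196.3 181.4]
bottle [-2.2  0.4] scene [-2.8  3.8] tri [449.2 113.4 217.5]
pot scene [ 357.38800795 -174.7915423    71.        ]
```

```bash
python3 -c "
from bench import bot,telemetry
print(bot.job_done(), telemetry.sense()['t'])"
```

```text
the job is handed in; nothing more can be done
the job is handed in; nothing more can be done
```

The four condiments are on the board in order of height and I handed the job in at about 41 s, well inside the 115 s limit. From the garlic end they run: tall bottle, pepper mill, spice jar, salt shaker.

- **Placement:** in the last pictures, taken before the hand-in, all four stood upright on their discs. Their tops measured within about 4 mm of the disc centres, with one exception below.
- **Yoghurt pot:** it measured within 1 mm of where it started.
- **Clearance:** the gripper was open and well clear of everything at the end.
- **Forces:** the highest wrist force in any reading was about 25 N, when the spice jar was set down. Readings came only at the end of each move, so a brief peak in between would not show.

**Disagreement:** the two cameras put the salt shaker's offset along the board at 4.8 mm and 1.9 mm towards the garlic end. I took this as measurement scatter and left it, since the shaker stands well inside its disc.

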